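Refit the rinse-water filter's push-in spout

TASK

Take the clean chrome spout out of the bamboo stand and refit it to the countertop water filter: press its foot down through the white release collar, past the grip and the seal, until it is fully home, with the nozzle out over the drip tray. Then pull it gently back up until the collar has come out to its stop, which shows that the grip has bitten, and let go. Use no more force than the fitting needs, and leave the razor, glasses, cup, soap dish and pill organiser where they are.

Things in the scene. Friction and masses are not known exactly. Their poses are not given: they have to be found in the camera images.
- spout: Loose chrome spout of 15 mm round tube, about 0.16 kg. Origin: centre of its foot; z up the straight shank, -x the way its arm and nozzle point. Foot: cone 10 to 15 mm wide over 4 mm; straight shank to z = 80 mm, then a bend forward; the arm's top is at z = 107.5 mm. Starts standing in a 34 mm deep hole of the stand, foot 4 mm above the ledge, leaning up to 0.05 rad.
- grip (a point): Point on the shank's axis 64 mm above the foot: where to take the spout from above, fingers closing across the plane of its arm (along the spout's y). Fingertips 19 mm lower clear the stand and the collar.
- groove (a point): Middle of the dark groove round the spout, 11 mm in diameter, from 12 to 17.5 mm above the foot. The grip teeth snap into it when the spout is home.
- nozzle (a point): Centre of the spout's outlet, 85 mm in front (-x) of the shank and 68 mm above the foot.
- filter: White countertop water filter on four soft suction feet stuck to the ledge: upright it gives 1 mm per 3 N, up to 7 mm down and 6 mm up; it cannot slide or turn. Round housing 88 mm wide, domed chrome cap ending 158 mm above the ledge, push-in outlet fitting on top; flat base with grey drip tray in front (-x). Origin: under the housing's axis, 8 mm above the ledge.
- tube_stop (a point): Hard bottom of the fitting's bore on its upright axis; the spout's foot stands on it when fully home. It sinks and rises with the filter on its feet, so the height measured before pushing is not where the spout ends up. Press until the stop is felt (18 to 20 N); pushing or pulling with more than 28 N cracks it. The chrome nut around it is 38 mm wide, 25 mm tall.
- teeth_ring (a point): Underside of the ring of sprung grip teeth inside the collar, moving with it: 13.2 mm above tube_stop with the collar in. Going in, the spout meets them with its foot 14 to 17 mm above tube_stop and needs about 10 N to spread them. They snap into the groove only when the foot is within 1.2 mm of the stop.
- seal_ring (a point): Rubber seal in the bore, 10 mm above tube_stop. The spout meets it with its foot about 8 mm above tube_stop, needs about 12 to 16 N to pass it, then 5 to 8 N to slide on: it feels like a stop but is not.
- collar (a joint): Slide of the white release collar, m: 0 = in against the nut, 0.003 = drawn out to its stop, a 3 mm blue band showing. Starts anywhere between; pushing the spout in takes it down to 0. Once the teeth sit in the groove, pulling the spout up takes up 1.2 mm of play, then at 10 to 14 N the collar comes up with it 3 mm to a hard stop, where the pull rises (16 to 18 N is plenty). It stays there.
- collar_top (a point): Centre of the collar's mouth, level with the top of its 29 mm wide white flange: 29.5 mm above tube_stop with the collar in, 32.5 mm with it out. Hole 16.2 mm, its mouth flared to 22 mm over 3 mm.
- tray_mark (a point): Middle of the drip tray, 85 mm in front of the fitting's axis, 24 mm above the ledge; the nozzle belongs above it.
- stand: Fixed bamboo block, 60 x 170 x 38 mm, with two holes 16 mm wide in its top, 45 mm either side of its centre along its y; one holds the spout, the other the razor. Origin: centre of its underside.
- razor: Loose safety razor, dark 14 mm handle, 42 mm chrome head, 110 mm tall, standing head up in the other hole of the stand. Leave alone. Origin: foot of the handle.
- glass0: Loose small green soju glass, 51 mm wide, 62 mm tall, on the bamboo tray. Leave alone. Origin: centre of its underside.
- glass1: The other soju glass, same size, on the same tray. Leave alone.
- cup: Loose white ceramic toothbrush cup, 74 mm wide, 100 mm tall, with two brushes up to 190 mm. Leave alone. Origin: centre of its underside.
- soapdish: Loose chrome soap dish with a bar of soap, 85 x 125 x 36 mm. Leave alone. Origin: centre of its underside.
- organiser: Loose white pill organiser with seven closed flip lids, 41 x 160 x 26 mm. Leave alone. Origin: centre of its underside.
Mind the look-alikes: they are no part of the job. Leave any purple look-alike of the spout alone.

How it is judged:
On the way, in this order (a step that is already met when the one before it is completed fails the run):
1. the spout is pushed fully home: its foot within 1.1 mm of the tube stop, collar in (z of spout in the frame of tube_stop below 0.0011 m and horizontal distance between spout and tube_stop below 0.003 m and value of joint collar below 0.001 m), for 0.1 s.
2. the seated spout is pulled back until the collar is drawn out to its stop (value of joint collar above 0.0024 m and z of spout in the frame of tube_stop below 0.0065 m and horizontal distance between spout and tube_stop below 0.003 m), for 0.1 s.
At the end, for the whole second after the job is handed in: The spout stands released and still in the fitting, gripped: foot 0.5 to 6.5 mm above the tube stop and within 3 mm of its axis, collar drawn out at least 2 mm, leaning less than 0.15 rad, nozzle within 30 mm of the point over the middle of the drip tray (z of spout in the frame of tube_stop between 0.0005 and 0.0065 m and horizontal distance between spout and tube_stop below 0.003 m and value of joint collar above 0.002 m and angle between spout's own z axis and vertical below 0.15 rad and horizontal distance between nozzle and tray_mark below 0.03 m and linear speed of spout below 0.01 m/s); the robot touches nothing.
It fails at once if the fitting is forced: its contacts with the spout add up to more than 40 N, of which teeth and seal squeezing the tube make 10 to 12 N, leaving about 28 N for pushing or pulling (contact force between spout and filter above 40 N).
It fails at once if a bystander (razor, glass, cup, soap dish or pill organiser) is moved more than 20 mm (distance of any of razor, glass0, glass1, cup, soapdish, organiser from where it was at the start of the episode above 0.02 m).
It also fails if it takes over 69 s, if anything falls off the work surface, if the arm or the gripper's body presses on something with over 40 N, if the wrist force passes 120 N, or if a joint passes its speed limit or range.

ROBOT

A 6-joint arm with a two-finger parallel gripper is mounted at the origin on the work surface. World frame = base frame: x ahead of the robot, y to its left, z up, the work surface at z = 0. Lengths are in m, angles in rad, forces in N, time in s.
With the tool pointing down it reaches from about 0.375 to 0.9 m from the base axis. Payload 3.1 kg.
Tool frame: the origin (TCP) lies between the finger pads; the fingertips stand manip.finger_overhang ahead of it and the grasp point (between the pads) lies 5 mm behind it (manip.finger_overhang is the distance from the TCP to the fingertips, in m); z points along the fingers, y is the line along which they close (so a half turn about z gives the same grasp; the last joint's range is limited). The gripper opens to 85 mm and grips with 20 to 120 N. Pads are 22 mm wide; open, the fingers measure 114 mm over their backs; the gripper's body (76 mm by 85 mm) begins 54 mm behind the grasp point. The pads swing forward as they close: fully open they stand 13 mm farther back than shut.
Start: joints at [0.976, 0.527, 1.433, -0, 1.181, -0.178], TCP at [0.253, 0.571, 0.245] pointing down, gripper open.
Joint ranges: [-3.08, 3.08], [-0.75, 2.2], [0.22, 2.44], [-1.43, 4.57], [0, 2.65], [-2.85, 2.85]. Speed limits (rad/s): [2.79, 2.79, 3.14, 3.14, 3.14, 3.14].

INTERFACE

Orientations are given as a unit quaternion [x, y, z, w].
In Python, from station import manip gives the robot as it stands.
- The arm moves only by the tool drive_tool, never from a script. Its argument "plan" is a list of rows, each a list of 7 numbers: the shift along the tool's x, y, z in m, then the turn, a rotation vector about the tool's x, y, z in degrees, then the opening, from -1 (shut) to 1 (fully open). In form: [[x, y, z, wx, wy, wz, gripper], ...]. A call has 1 to 10 rows; each row shifts and turns the commanded pose from where the row before left it, along the tool's axes as they then stand; what a row does not reach is not made up. A row lasts 1/10 s, in which the tool goes at most 50 mm and 8.59 degrees, less where a joint would pass 70% of its speed; a pose out of reach is approached as far as the arm can. A call is refused whole if a number of a shift passes 0.05 or a number of a turn 8.59, either way. A call with a gripper value outside its range is refused whole. The fingers move at their own pace and stop on an object; "newtons" is the grip in N (left out, the last holds). Time passes only in rows, so rows that do not move let the fingers close. It gives the time, the measured TCP pose, the force, the opening and the grip force at its end, in the units of the state.
- manip.sense(): the state, without advancing time (a new reading comes with each control period).
- manip.snapshot(name): name is "scene" or "top"; returns a dict with "image" (400x640x3 uint8, red, green, blue), "z_map" (400x640 float32, m along the optical axis (not along the pixel's ray), 0 where there is no reading), "fov_y" (degrees; the focal length in pixels is half the picture's height over the tangent of half this angle, whatever the lens; pixels are square), "cx", "cy" (the principal point, pixels), "k1" (the pictures are not rectified: a ray, as slopes to the right and down, at radius r is drawn at 1 + k1 r^2 times it, then the intrinsics apply), "extrinsics" (4x4, takes a point from camera to world coordinates). Camera axes: x right, y up, looking along -z (the intrinsics and any distortion apply to the point x, -y, -z); pixel columns grow to the right and rows downward; lengths in m; the calibration is good to about 2 mm. A picture is of the moment at which its call begins.
- manip.sign_off(): hands the job in; it is judged then, once.
The state is a dict: "t": time; "q": joint angles; "qd": joint speeds; "tau": joint torques, N m; "tcp_pos": TCP position; "tool_rot": TCP orientation; "force": force on the tool from outside, world axes, zero at the start; "ft_torque": the same for the moment, N m; "finger_gap": opening from 0.0 (shut) to 1.0 (fully open); "gripper_force": force on a finger pad.
Only numpy, scipy, OpenCV 4.12 (cv2) and the standard library are available. Lean on these libraries where they do the work, as an engineer would, in place of code of your own. Each camera call takes 0.05 s, during which the arm holds its last target. There are 200 camera calls.

## Working session

There is one attempt and no reset: what is moved stays moved. The work goes in short steps, Python scripts to look and compute and a tool call to move; the robot and the scene stay as the last step left them, time stands still between calls to the robot, and variables do not carry over. Pictures are saved under pics/ and viewed, at most 10 in all, crops included, and the job is handed in when it is done.

Besides the shell and the picture viewer there is one more tool, called as a command line: name --pt "numbers of a row" for each row, then --argument value for the rest. drive_tool: Moves the arm, as the interface text tells. Its arguments: {"type":"object","properties":{"plan":{"type":"array"},"newtons":{"type":"number"}},"required":["plan"]}

```bash
mkdir -p pics; cat > h.py <<'E'
import numpy as np, cv2, pickle
from station import manip
def snap(n,f):
    s=manip.snapshot(n); pickle.dump(s,open(f'pics/{f}.pkl','wb')); cv2.imwrite(f'pics/{f}.png',s['image'][:,:,::-1]); return s
def load(f): return pickle.load(open(f'pics/{f}.pkl','rb'))
def K(s):
    f=200/np.tan(np.radians(s['fov_y'])/2); return np.array([[f,0,s['cx']],[0,f,s['cy']],[0,0,1.]])
def rays(s,uv):
    u=cv2.undistortPoints(np.array(uv,float).reshape(-1,1,2),K(s),np.array([s['k1'],0,0,0,0.])).reshape(-1,2)
    # exact: fixed point
    return np.c_[u[:,0],-u[:,1],-np.ones(len(u))]
def onplane(s,uv,z):
    E=s['extrinsics'];d=rays(s,uv)@E[:3,:3].T;o=E[:3,3];return o+d*((z-o[2])/d[:,2])[:,None]
def cloud(s):
    v,u=np.mgrid[0:400,0:640];d=rays(s,np.c_[u.ravel(),v.ravel()])*s['z_map'].reshape(-1,1)
    E=s['extrinsics'];return (d@E[:3,:3].T+E[:3,3]).reshape(400,640,3)
def proj(s,P):
    E=np.linalg.inv(s['extrinsics']);p=np.atleast_2d(P)@E[:3,:3].T+E[:3,3];a=np.c_[p[:,0],-p[:,1]]/-p[:,2:]
    a=a*(1+s['k1']*(a**2).sum(1))[:,None];k=K(s);return a*k[0,0]+[k[0,2],k[1,2]]
E
python3 - <<'E'
from h import *
print(manip.sense(),manip.finger_overhang)
for n in('scene','top'):
    s=snap(n,n+'0');print(n,s['fov_y'],s['k1'],s['cx'],s['cy'],s['extrinsics'].round(3).tolist())
E
```

```text
{'t': 0.0, 'q': array([ 9.75519774e-01,  5.28466048e-01,  1.43386924e+00,  7.01702253e-07,
        1.18138286e+00, -1.78517634e-01]), 'qd': array([ 0.00128497,  0.00072633,  0.00028683,  0.00102946,  0.00120036,
       -0.00132281]), 'tau': array([ 3.71782862e-04, -4.42353666e+01, -1.78027278e+01, -1.79952531e-04,
        8.49402597e-03, -2.55330477e-06]), 'tcp_pos': array([0.25260401, 0.57095254, 0.24434416]), 'tool_rot': array([ 2.06874702e-01,  9.78366868e-01, -9.84071166e-04, -4.01292747e-04]), 'force': array([ 0.16143911, -0.49296777, -0.02862082]), 'ft_torque': array([ 0.0591019 , -0.00800154, -0.0234752 ]), 'gripper_force': 0.0, 'finger_gap': 0.9981880383534728} 0.014
scene 45.16241046577861 -0.11763962973472501 321.2401749423569 197.2778460458155 [[-0.086, -0.802, 0.592, 1.529], [0.996, -0.059, 0.064, 0.095], [-0.016, 0.595, 0.804, 1.439], [0.0, 0.0, 0.0, 1.0]]
top 48.67698567398288 0.011398093081432898 317.31252527018466 196.83365144043725 [[0.112, 0.972, -0.207, 0.338], [-0.994, 0.11, -0.02, -0.032], [0.003, 0.208, 0.978, 1.34], [0.0, 0.0, 0.0, 1.0]]
```

View pics/scene0.png

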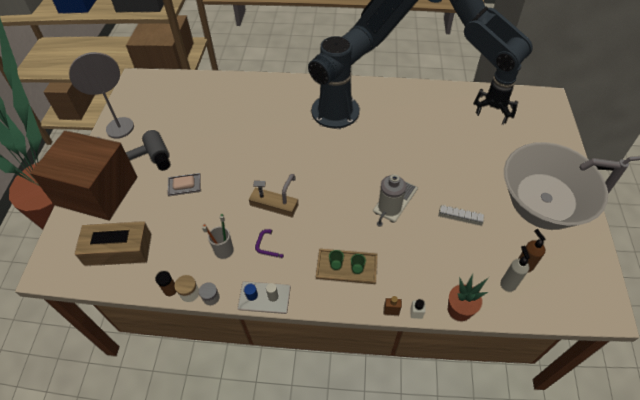

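View pics/top0.png

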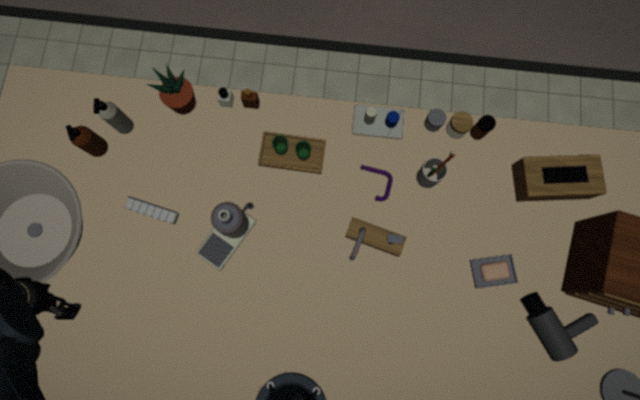

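The scene view shows the chrome spout in the stand at about (288,190), with the razor at (260,190), the filter at (392,195) and its tray to the right and behind. In the top view the stand is at (375,237), the spout at (357,243), the filter at (229,217), and the tray at (220,245). I'll zoom in next.

```bash
python3 - <<'E'
from h import *
a=load('scene0');b=load('top0')
def crop(s,x0,y0,w,h,k): return cv2.resize(s['image'][y0:y0+h,x0:x0+w,::-1],None,fx=k,fy=k,interpolation=cv2.INTER_CUBIC)
top=np.hstack([crop(a,240,160,66,60,6),crop(a,365,165,66,60,6)]);bot=np.hstack([crop(b,340,208,72,60,5),crop(b,190,190,86,80,5)][:1]+[np.zeros((300,2,3),np.uint8),crop(b,190,188,86,84,5)[:300]])
w=800;m=[np.pad(i,((0,0),(0,w-i.shape[1]),(0,0))) for i in(top,bot)]
cv2.imwrite('pics/c0.png',np.clip(np.vstack(m)[:600].astype(float)*1.5,0,255))
m=np.vstack(m);m=cv2.resize(m,None,fx=.88,fy=.88);cv2.imwrite('pics/c0.png',np.clip(m.astype(float)*1.5,0,255).astype(np.uint8));print(m.shape)
for n,s,bx in(('a',a,(365,165,66,60)),('b',b,(190,188,86,84))):
    C=cloud(s);x0,y0,w,h=bx;c=C[y0:y0+h,x0:x0+w].reshape(-1,3)
    for lo,hi in((.14,.157),(.158,.17),(.17,.182),(.182,.2),(.2,.3)):
        p=c[(c[:,2]>lo)&(c[:,2]<hi)];print(n,lo,len(p),p.mean(0).round(4) if len(p) else '',p.min(0).round(3) if len(p) else '',p.max(0).round(3)if len(p) else '')
for n,s,bx in(('a',a,(240,160,66,60)),('b',b,(340,208,72,60))):
    C=cloud(s);x0,y0,w,h=bx;c=C[y0:y0+h,x0:x0+w].reshape(-1,3)
    for lo,hi in((-.01,.01),(.03,.045),(.05,.085),(.085,.098),(.098,.13)):
        p=c[(c[:,2]>lo)&(c[:,2]<hi)];print(n,lo,len(p),p.mean(0).round(4) if len(p) else '',p.min(0).round(3)if len(p) else '',p.max(0).round(3)if len(p) else '')
E
```

```text
(581, 704, 3)
a 0.14 224 [0.5235 0.2283 0.1508] [0.468 0.19  0.141] [0.554 0.272 0.157]
a 0.158 94 [0.5177 0.2311 0.161 ] [0.479 0.199 0.158] [0.549 0.264 0.17 ]
a 0.17 44 [0.513  0.2301 0.1767] [0.488 0.214 0.17 ] [0.528 0.248 0.182]
a 0.182 48 [0.5109 0.2301 0.1855] [0.489 0.214 0.182] [0.53  0.247 0.192]
a 0.2 0   
b 0.14 430 [0.5043 0.2289 0.1526] [0.465 0.19  0.14 ] [0.55  0.276 0.157]
b 0.158 157 [0.5052 0.2301 0.1602] [0.473 0.196 0.158] [0.543 0.268 0.17 ]
b 0.17 48 [0.5048 0.2311 0.1791] [0.488 0.214 0.172] [0.525 0.252 0.182]
b 0.182 101 [0.5075 0.2319 0.1861] [0.49  0.216 0.182] [0.525 0.25  0.194]
b 0.2 0   
a -0.01 2899 [ 0.4299 -0.2114 -0.001 ] [ 0.287 -0.359 -0.01 ] [ 0.59 -0.07  0.01]
a 0.03 594 [ 0.5219 -0.1892  0.0368] [ 0.465 -0.28   0.03 ] [ 0.567 -0.103  0.045]
a 0.05 67 [ 0.5081 -0.1771  0.0692] [ 0.443 -0.242  0.051] [ 0.538 -0.117  0.085]
a 0.085 28 [ 0.5116 -0.1678  0.092 ] [ 0.449 -0.242  0.085] [ 0.535 -0.118  0.098]
a 0.098 154 [ 0.5    -0.1835  0.1088] [ 0.445 -0.255  0.098] [ 0.534 -0.118  0.121]
b -0.01 2966 [ 0.5166 -0.1956 -0.0007] [ 0.416 -0.307 -0.009] [ 0.62  -0.077  0.01 ]
b 0.03 970 [ 0.5169 -0.1862  0.0371] [ 0.468 -0.279  0.03 ] [ 0.566 -0.102  0.044]
b 0.05 9 [ 0.4629 -0.1477  0.074 ] [ 0.437 -0.232  0.057] [ 0.526 -0.115  0.085]
b 0.085 24 [ 0.4617 -0.1266  0.0938] [ 0.439 -0.15   0.087] [ 0.529 -0.116  0.098]
b 0.098 282 [ 0.4944 -0.1794  0.1092] [ 0.444 -0.254  0.098] [ 0.526 -0.118  0.119][ WARN:0@0.339] global loadsave.cpp:1063 imwrite_ Unsupported depth image for selected encoder is fallbacked to CV_8U.
```

View pics/c0.png

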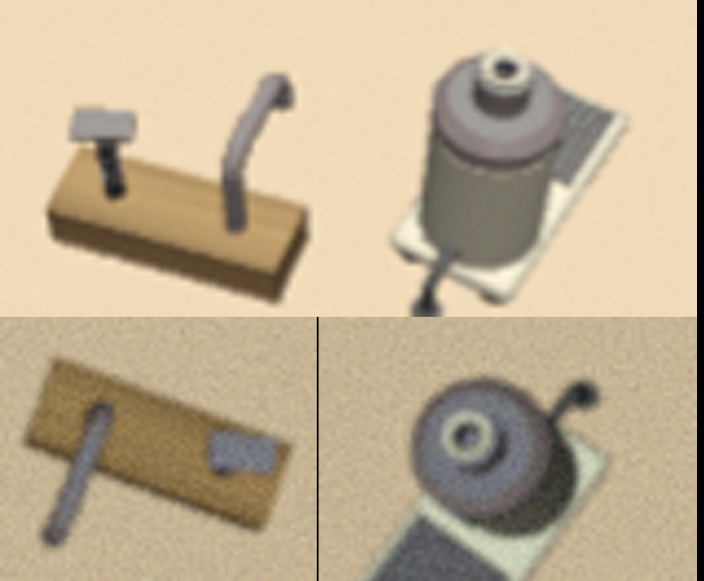

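Crops: the spout leaves the stand at scene px (284,203), bends up and back, and ends at about (292,175). Its arm in the top view runs from (363,229) to (352,258). The collar mouth is at scene (395,178) and top (224,215), and the tray lies to the lower left in the top view.

```bash
cat > m.py <<'E'
from h import *
a=load('scene0');b=load('top0')
def mid(P,Q):  # closest point of two rays (s,uv)
    o=[];d=[]
    for s,uv in(P,Q):
        E=s['extrinsics'];r=(rays(s,[uv])@E[:3,:3].T)[0];o.append(E[:3,3]);d.append(r/np.linalg.norm(r))
    t=np.linalg.lstsq(np.c_[d[0],-d[1]],o[1]-o[0],rcond=None)[0];p=o[0]+t[0]*d[0];q=o[1]+t[1]*d[1];return (p+q)/2,np.linalg.norm(p-q)
E
python3 - <<'E'
from m import *
# collar: bright component + hole
res={}
for n,s,(u,v) in(('a',a,(395,178)),('b',b,(224,215))):
    r=12;im=s['image'][v-r:v+r+1,u-r:u+r+1].astype(np.uint8)
    g=cv2.resize(cv2.cvtColor(im,cv2.COLOR_RGB2GRAY),None,fx=8,fy=8,interpolation=cv2.INTER_CUBIC);
    t=cv2.threshold(cv2.GaussianBlur(g,(9,9),0),0,255,cv2.THRESH_OTSU)
    k,L,st,ce=cv2.connectedComponentsWithStats(t[1]);
    cs,h=cv2.findContours(t[1],cv2.RETR_CCOMP,cv2.CHAIN_APPROX_NONE)
    print(n,'thr',t[0])
    for c,hh in zip(cs,h[0]):
        if len(c)>40:
            e=cv2.fitEllipse(c);p=(np.array(e[0])+.5)/8-.5+[u-r,v-r];print(p.round(2),(np.array(e[1])/8).round(2),'hole' if hh[3]>=0 else 'outer');res[n,'hole' if hh[3]>=0 else 'outer']=p
for k in('hole','outer'):
    try: print(k,mid((a,res['a',k]),(b,res['b',k])),onplane(a,res['a',k],.187),onplane(b,res['b',k],.187))
    except KeyError: pass
# tray: dark grey at z~.024
for n,s,bx in(('b',b,(190,225,70,50)),('a',a,(385,165,40,45))):
    C=cloud(s);x0,y0,w,h=bx;im=s['image'][y0:y0+h,x0:x0+w].astype(int);c=C[y0:y0+h,x0:x0+w]
    m=(c[...,2]>.015)&(c[...,2]<.035)&(im.sum(2)<330)
    p=c[m];print(n,'tray',len(p),np.median(p,0).round(4),p.min(0).round(3),p.max(0).round(3))
    r=cv2.minAreaRect(p[:,:2].astype(np.float32));print(r)
    P=c[(c[...,2]>.004)&(c[...,2]<.035)];r=cv2.minAreaRect(P[:,:2].astype(np.float32));print('base',r)
# stand rect & spout
for n,s,bx in(('b',b,(340,208,72,60)),('a',a,(240,160,66,60))):
    C=cloud(s);x0,y0,w,h=bx;c=C[y0:y0+h,x0:x0+w].reshape(-1,3)
    p=c[(c[:,2]>.033)&(c[:,2]<.043)];print(n,'stand',cv2.minAreaRect(p[:,:2].astype(np.float32)))
    p=c[(c[:,2]>.06)&(c[:,1]>-.18)];print('spout',len(p));
    q=p[p[:,2]>.1];l=cv2.fitLine(q[:,:2].astype(np.float32),cv2.DIST_HUBER,0,.01,.01).ravel();print(l,np.degrees(np.arctan2(l[1],l[0])),q.min(0).round(3),q.max(0).round(3),np.percentile(q[:,2],[50,90]))
    d=l[:2]*np.sign(l[0]);t=(q[:,:2]-l[2:])@d;print('ends',l[2:]+d*t.min(),l[2:]+d*t.max())
E
```

```text
a thr 117.0
[396.26 172.53] [16.32 30.21] outer
[394.25 177.68] [4.59 5.38] hole
b thr 89.0
[212.32 226.41] [1.79 3.52] outer
[223.09 214.39] [11.64 12.18] outer
[223.07 214.63] [6.09 7.01] hole
[235.44 203.18] [1.45 3.03] outer
[214.31 205.33] [ 6.18 10.29] outer
hole (array([0.50657952, 0.23271839, 0.1858492 ]), np.float64(0.003241250869325529)) [[0.50798881 0.23098344 0.187     ]] [[0.5062609  0.23410342 0.187     ]]
outer (array([0.52144048, 0.24072966, 0.233719  ]), np.float64(0.016544075014969562)) [[0.48514556 0.23787401 0.187     ]] [[0.52836257 0.26104353 0.187     ]]
b tray 857 [0.4266 0.2748 0.0232] [0.369 0.181 0.015] [0.509 0.33  0.033]
((0.458524227142334, 0.25875580310821533), (0.09305628389120102, 0.1626383662223816), 61.66950988769531)
base ((0.42882609367370605, 0.2577650547027588), (0.14680656790733337, 0.20992591977119446), 6.352396011352539)
a tray 108 [0.428  0.2968 0.0226] [0.393 0.273 0.017] [0.508 0.323 0.031]
((0.45252424478530884, 0.2985750138759613), (0.0358232818543911, 0.11697327345609665), 81.99496459960938)
base ((0.39194512367248535, 0.3155432939529419), (0.2085614651441574, 0.1570369303226471), 18.07520294189453)
b stand ((0.5175195932388306, -0.1900930255651474), (0.16993972659111023, 0.060978516936302185), 75.68789672851562)
spout 201
[ 0.8293275  -0.5587627   0.45439968 -0.11281187] -33.970276 [ 0.338 -0.15   0.1  ] [ 0.525 -0.032  1.34 ] [0.10716041 0.48105834]
ends [ 0.33640634 -0.03331339] [ 0.51873605 -0.15615876]
a stand ((0.5193139910697937, -0.19181030988693237), (0.17276476323604584, 0.06758151948451996), 75.63312530517578)
spout 149
[ 0.97588885  0.21826805  1.0093104  -0.02157545] 12.607327 [ 0.448 -0.152  0.1  ] [1.529 0.095 1.439] [0.10658656 1.43861017]
ends [ 0.45258174 -0.14609381] [1.52857005 0.09456257]
```

```bash
python3 - <<'E'
from m import *
for n,s,bx in(('b',b,(190,225,50,50)),('a',a,(385,165,45,45))):
    C=cloud(s);x0,y0,w,h=bx;im=s['image'][y0:y0+h,x0:x0+w].astype(int);c=C[y0:y0+h,x0:x0+w]
    m=((c[...,2]>.016)&(c[...,2]<.03)&(im.sum(2)<300)).astype(np.uint8)
    m=cv2.morphologyEx(m,cv2.MORPH_OPEN,np.ones((3,3)))
    k,L,st,ce=cv2.connectedComponentsWithStats(m);i=1+st[1:,4].argmax();p=c[L==i]
    print(n,'tray',len(p),ce[i]+[x0,y0],p.mean(0).round(4),cv2.minAreaRect(p[:,:2].astype(np.float32)))
    d=p.mean(0)[:2]-[.507,.2325];print(np.degrees(np.arctan2(d[1],d[0])),np.hypot(*d))
for n,s,bx in(('b',b,(340,208,72,60)),('a',a,(240,160,66,60))):
    C=cloud(s);x0,y0,w,h=bx;c=C[y0:y0+h,x0:x0+w].reshape(-1,3);c=c[c[:,2]<.3]
    q=c[(c[:,2]>.1)&(c[:,1]>-.18)];l=cv2.fitLine(q[:,:2].astype(np.float32),cv2.DIST_HUBER,0,.01,.01).ravel()
    d=l[:2]*np.sign(l[0]);t=(q[:,:2]-l[2:])@d;print(n,len(q),np.degrees(np.arctan2(d[1],d[0])),'ends',l[2:]+d*t.min(),l[2:]+d*t.max(),np.percentile(q[:,2],[50,90]))
    for zl,zh in((.045,.06),(.06,.075),(.075,.09)):
        q=c[(c[:,2]>zl)&(c[:,2]<zh)&(c[:,1]>-.18)&(c[:,0]>.5)];print(zl,len(q),q.mean(0).round(4))
# scene shank row centers (luminance/chroma vs bamboo): blueish
im=a['image'].astype(int)
for v in range(186,206):
    row=im[v,276:300];w=np.clip(25-(row[:,0]-row[:,2]),0,None);print(v,(276+(np.arange(24)*w).sum()/max(w.sum(),1)).round(2),(w>5).sum())
print(proj(a,[[.529,-.1474,.038],[.529,-.1474,.084]]),proj(b,[[.529,-.1474,.038],[.529,-.1474,.1]]))
E
```

```text
b tray 639 [215.14553991 249.82785603] [0.4231 0.2785 0.0236] ((0.4237017333507538, 0.278358519077301), (0.08150523155927658, 0.07484185695648193), 60.96358871459961)
151.2727254759289 0.0957021548315432
a tray 85 [407.84705882 190.52941176] [0.4316 0.2989 0.023 ] ((0.4352570176124573, 0.30102261900901794), (0.029256360605359077, 0.07275467365980148), 79.22358703613281)
138.60650537568094 0.10044677881871503
b 142 -15.819205 ends [ 0.44404197 -0.12277522] [ 0.52422607 -0.14549406] [0.10671965 0.11023375]
0.045 0 [nan nan nan]
0.06 1 [ 0.5265 -0.1387  0.0691]
0.075 0 [nan nan nan]
a 73 -14.27174 ends [ 0.4482509  -0.12499194] [ 0.52727505 -0.14509343] [0.1052247  0.11102489]
0.045 16 [ 0.5331 -0.1437  0.052 ]
0.06 11 [ 0.5313 -0.1461  0.0677]
0.075 13 [ 0.531  -0.1469  0.083 ]
186 285.29 4
187 284.8 4
188 284.47 4
189 284.22 4
190 283.75 4
191 283.59 4
192 283.45 4
193 283.39 4
194 283.5 4
195 283.62 4
196 283.67 3
197 283.86 3
198 283.93 3
199 283.96 3
200 284.02 3
201 284.03 3
202 284.04 3
203 284.0 1
204 276.0 0
205 276.0 0
[[284.47105941 202.17432833]
 [283.45654022 194.52475801]] [[361.9731823  229.92626121]
 [364.21052782 226.96003615]]<stdin>:14: RuntimeWarning: Mean of empty slice.
  ret = um.true_divide(
```

```bash
cat > need.py <<'E'
import sys
from h import *
from scipy.spatial.transform import Rotation as R
def need(P,yaw,tilt=0):
    s=manip.sense();T=R.from_quat(s['tool_rot'])
    y=np.radians(yaw);X=np.array([np.cos(y),np.sin(y),0]);Z=np.array([0,0,-1.]);G=R.from_matrix(np.c_[X,np.cross(Z,X),Z])*R.from_euler('y',tilt,degrees=True)
    rv=(T.inv()*G).as_rotvec(degrees=True)
    d=np.array(P)-s['tcp_pos']
    print('t',s['t'],'tcp',s['tcp_pos'].round(4),'F',s['force'].round(1),'gap',s['finger_gap'].round(3),'turn',rv.round(2),'shift if moved first',T.inv().apply(d).round(4),'after turn',G.inv().apply(d).round(4))
if __name__=='__main__':
    v=[float(x) for x in sys.argv[1:]];need(v[:3],v[3],*v[4:])
E
python3 need.py .528 -.1468 .2 165
```

```text
Traceback (most recent call last):
  File "need.py", line 11, in <module>
    v=[float(x) for x in sys.argv[1:]];need(v[:3],v[3],*v[4:])
                                       ~~~~^^^^^^^^^^^^^^^^^^^
  File "need.py", line 9, in need
    print('t',s['t'],'tcp',s['tcp_pos'].round(4),'F',s['force'].round(1),'gap',s['finger_gap'].round(3),'turn',rv.round(2),'shift if moved first',T.inv().apply(d).round(4),'after turn',G.inv().apply(d).round(4))
                                                                               ^^^^^^^^^^^^^^^^^^^^^
AttributeError: 'float' object has no attribute 'round'
```

```bash
sed -i "s/s\['finger_gap'\].round(3)/round(s['finger_gap'],3)/" need.py; python3 need.py .528 -.1468 .23 165
```

```text
t 0.1 tcp [0.2527 0.571  0.2444] F [ 0.2 -0.3  0. ] gap 0.998 turn [-0.11 -0.03 -8.88] shift if moved first [-0.5424 -0.5448  0.0153] after turn [-0.4517 -0.6221  0.0144]
```

drive_tool --pt "0 0 0 0 0 -4.44 0.5" --pt "0 0 0 -0.11 0 -4.44 0.5" --pt "-0.0226 -0.0311 0 0 0 0 0.5" --pt "-0.0226 -0.0311 0 0 0 0 0.5" --pt "-0.0226 -0.0311 0 0 0 0 0.5" --pt "-0.0226 -0.0311 0 0 0 0 0.5" --pt "-0.0226 -0.0311 0 0 0 0 0.5" --pt "-0.0226 -0.0311 0 0 0 0 0.5" --pt "-0.0226 -0.0311 0 0 0 0 0.5" --pt "-0.0226 -0.0311 0 0 0 0 0.5"

```text
t: 1.1
tcp_pos: [0.3633, 0.2829, 0.2447]
tool_rot: [0.13, 0.991, 0.001, -0.0]
force: [1.3, -0.0, -0.6]
finger_gap: 0.748
gripper_force: 0.0
```

drive_tool --pt "-0.0226 -0.0311 0 0 0 0 0.5" --pt "-0.0226 -0.0311 0 0 0 0 0.5" --pt "-0.0226 -0.0311 0 0 0 0 0.5" --pt "-0.0226 -0.0311 0 0 0 0 0.5" --pt "-0.0226 -0.0311 0 0 0 0 0.5" --pt "-0.0226 -0.0311 0 0 0 0 0.5" --pt "-0.0226 -0.0311 0 0 0 0 0.5" --pt "-0.0226 -0.0311 0 0 0 0 0.5" --pt "0 0 0 0 0 0 0.5" --pt "0 0 0 0 0 0 0.5"

```text
t: 2.1
tcp_pos: [0.4731, -0.0033, 0.244]
tool_rot: [0.132, 0.991, 0.001, -0.001]
force: [-0.3, 0.8, 1.1]
finger_gap: 0.748
gripper_force: 0.0
```

```bash
python3 need.py .528 -.1468 .16 165
```

```text
t 2.1 tcp [ 0.4731 -0.0033  0.244 ] F [-0.3  0.8  1.1] gap 0.748 turn [ 0.13 -0.08 -0.13] shift if moved first [-0.0905 -0.1244  0.0835] after turn [-0.0901 -0.1244  0.084 ]
```

drive_tool --pt "-0.0226 -0.0311 0 0 0 0 0.5" --pt "-0.0226 -0.0311 0 0 0 0 0.5" --pt "-0.0226 -0.0311 0 0 0 0 0.5" --pt "-0.0226 -0.0311 0 0.1 -0.1 0 0.5" --pt "0 0 0.02 0 0 0 0.5" --pt "0 0 0.02 0 0 0 0.5" --pt "0 0 0.02 0 0 0 0.5" --pt "0 0 0.01 0 0 0 0.5" --pt "0 0 0 0 0 0 0.5" --pt "0 0 0 0 0 0 0.5"

```text
t: 3.1
tcp_pos: [0.5289, -0.1456, 0.1745]
tool_rot: [0.13, 0.992, -0.0, 0.001]
force: [-0.3, -0.1, 0.7]
finger_gap: 0.746
gripper_force: 0.0
```

```bash
python3 - <<'E'
from h import *
from need import need
need([.528,-.1468,.063],165)
out=[]
for n,(x,y) in(('scene',(245,140)),('top',(330,190))):
    s=snap(n,n+'1');out.append(cv2.resize(s['image'][y:y+80,x:x+80,::-1],None,fx=5,fy=5,interpolation=cv2.INTER_CUBIC))
cv2.imwrite('pics/c1.png',np.clip(np.hstack(out)*1.4,0,255).astype(np.uint8))
E
```

```text
t 3.1 tcp [ 0.5289 -0.1456  0.1745] F [-0.3 -0.1  0.7] gap 0.746 turn [0.01 0.11 0.07] shift if moved first [ 0.0008 -0.0015  0.1115] after turn [ 0.0006 -0.0014  0.1115]
```

View pics/c1.png

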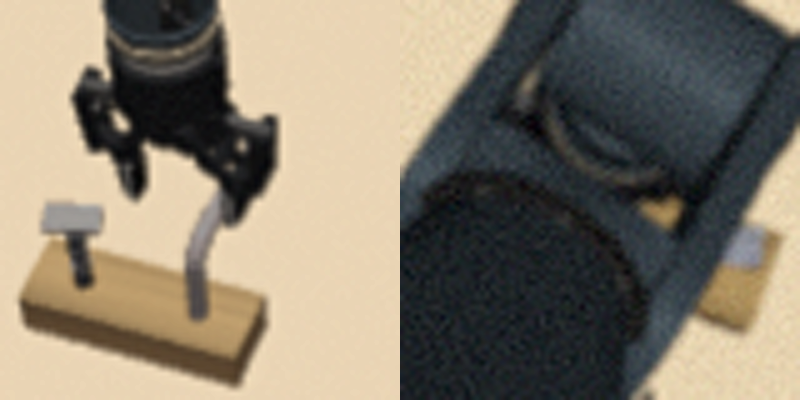

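The scene crop shows the open fingers straddling the spout, with the shank entering the stand at about (284,203). The razor on the left is clear. I'll descend and grasp.

drive_tool --pt "0.0006 -0.0014 0.02 0 0 0 0.5" --pt "0 0 0.02 0 0 0 0.5" --pt "0 0 0.02 0 0 0 0.5" --pt "0 0 0.02 0 0 0 0.5" --pt "0 0 0.02 0 0 0 0.5" --pt "0 0 0.011 0 0 0 0.5" --pt "0 0 0 0 0 0 0.5" --pt "0 0 0 0 0 0 0.5"

```text
t: 4.0
tcp_pos: [0.5286, -0.1478, 0.0638]
tool_rot: [0.131, 0.991, -0.0, 0.002]
force: [-0.2, -0.7, 0.3]
finger_gap: 0.751
gripper_force: 0.0
```

drive_tool --pt "0 0 0 0 0 0 0" --pt "0 0 0 0 0 0 -0.3" --pt "0 0 0 0 0 0 -0.5" --pt "0 0 0 0 0 0 -0.6" --pt "0 0 0 0 0 0 -1" --pt "0 0 0 0 0 0 -1" --pt "0 0 0 0 0 0 -1" --pt "0 0 0 0 0 0 -1" --newtons 30

```text
t: 4.8
tcp_pos: [0.5282, -0.1482, 0.0636]
tool_rot: [0.13, 0.991, -0.001, 0.001]
force: [-1.2, -3.8, 4.8]
finger_gap: 0.166
gripper_force: 29.5
```

drive_tool --pt "0 0 0 0 0 0 -1" --pt "0 0 0 0 0 0 -1" --pt "0 0 -0.01 0 0 0 -1" --pt "0 0 -0.015 0 0 0 -1" --pt "0 0 -0.02 0 0 0 -1" --pt "0 0 -0.03 0 0 0 -1" --pt "0 0 -0.04 0 0 0 -1" --pt "0 0 -0.04 0 0 0 -1" --pt "0 0 -0.04 0 0 0 -1" --pt "0 0 -0.02 0 0 0 -1" --newtons 100

```text
t: 5.8
tcp_pos: [0.5284, -0.1468, 0.2818]
tool_rot: [0.13, 0.991, 0.0, 0.003]
force: [1.7, -0.6, -2.1]
finger_gap: 0.151
gripper_force: 97.4
```

```bash
python3 need.py .507 .2325 .29 151
```

```text
t 5.8 tcp [ 0.5284 -0.1468  0.2818] F [ 1.7 -0.6 -2.1] gap 0.151 turn [ 0.11  0.35 14.01] shift if moved first [ 0.1188  0.3608 -0.0086] after turn [ 0.2026  0.3213 -0.0082]
```

drive_tool --pt "0 0 0 0 0 7 -1" --pt "0 0 0 0.1 0.2 7 -1" --pt "0.015 0.024 0 0 0 0 -1" --pt "0.0225 0.036 0 0 0 0 -1" --pt "0.0225 0.036 0 0 0 0 -1" --pt "0.0225 0.036 0 0 0 0 -1" --pt "0.0225 0.036 0 0 0 0 -1" --pt "0.0225 0.036 0 0 0 0 -1" --pt "0.0225 0.036 0 0 0 0 -1" --pt "0.0225 0.036 0 0 0 0 -1"

```text
t: 6.8
tcp_pos: [0.5088, 0.18, 0.2778]
tool_rot: [0.25, 0.968, -0.0, -0.002]
force: [0.3, 0.6, -1.2]
finger_gap: 0.148
gripper_force: 97.6
```

drive_tool --pt "0.015 0.0224 0 0 0 0 -1" --pt "0.0103 0.0155 0 0 0 0 -1" --pt "0.004 0.007 0 0 0 0 -1" --pt "0 0 0 0 0 0 -1" --pt "0 0 0 0 0 0 -1" --pt "0 0 0 0 0 0 -1"

```text
t: 7.4
tcp_pos: [0.5067, 0.23, 0.2779]
tool_rot: [0.251, 0.968, -0.001, -0.001]
force: [0.1, 0.0, -1.1]
finger_gap: 0.151
gripper_force: 97.6
```

```bash
python3 - <<'E'
from h import *
from need import need
need([.507,.2325,.25],151)
out=[]
for n,(x,y) in(('scene',(345,120)),('top',(170,170))):
    s=snap(n,n+'2');out.append(cv2.resize(s['image'][y:y+100,x:x+80,::-1],None,fx=5,fy=5,interpolation=cv2.INTER_CUBIC))
cv2.imwrite('pics/c2.png',np.clip(np.hstack(out)*1.5,0,255).astype(np.uint8))
E
```

```text
t 7.4 tcp [0.5067 0.23   0.2779] F [ 0.1  0.  -1.1] gap 0.151 turn [-0.11 -0.12 -0.08] shift if moved first [0.0009 0.0024 0.0279] after turn [0.0009 0.0024 0.0279]
```

View pics/c2.png

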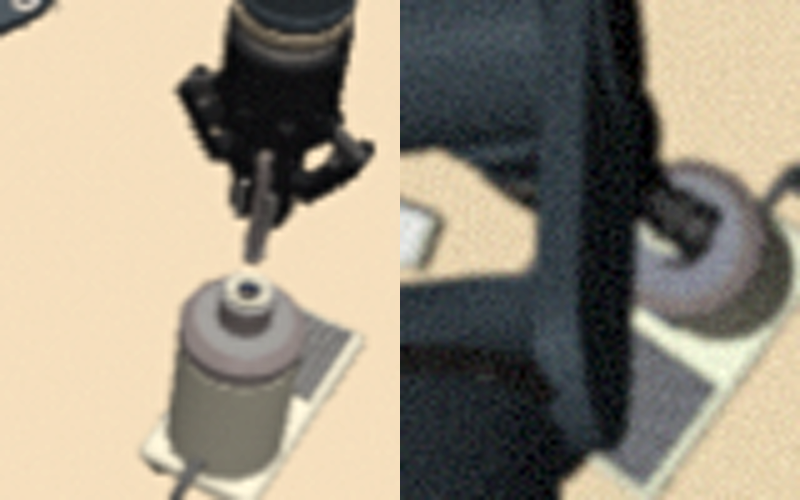

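The scene crop shows the shank hanging from the fingers at px (397,160) to its foot at about (395.5,172.6), just above the collar at (395,178). I'll measure lean and offset.

```bash
cat > sh.py <<'E'
from h import *
import sys
s=load(sys.argv[1]);im=s['image'].astype(int);tcp=manip.sense()['tcp_pos']
P=[tcp-[0,0,h] for h in(.059,.05,.04,.03,.02)];q=proj(s,P);print(q.round(2))
C=cloud(s)
x=np.arange(388,406)
for v in range(int(q[-1,1])-1,int(q[0,1])+3):
    g=im[v,388:406].sum(1);bg=np.percentile(g,85);w=np.clip(bg*.85-g,0,None);c=(x*w).sum()/max(w.sum(),1)
    pr=np.interp(v,q[::-1,1],q[::-1,0]);ok=C[v,int(round(c))]
    print(v,c.round(2),(w>0).sum(),'pred',pr.round(2),'cloud',ok.round(4))
E
python3 sh.py scene2
```

```text
[[394.97 171.26]
 [395.26 169.51]
 [395.59 167.54]
 [395.91 165.55]
 [396.24 163.55]]
162 397.41 13 pred 396.24 cloud [0.5213 0.2297 0.2824]
163 397.63 11 pred 396.24 cloud [0.5229 0.2331 0.2798]
164 398.07 9 pred 396.17 cloud [0.524  0.2335 0.2762]
165 397.25 8 pred 396.0 cloud [0.5255 0.2307 0.2729]
166 396.15 6 pred 395.84 cloud [0.5126 0.2298 0.2526]
167 395.82 6 pred 395.67 cloud [0.5124 0.2303 0.2474]
168 395.63 6 pred 395.51 cloud [0.5121 0.2309 0.2421]
169 395.47 4 pred 395.34 cloud [0.512  0.2282 0.2367]
170 395.32 5 pred 395.18 cloud [0.5087 0.2292 0.2278]
171 395.19 5 pred 395.01 cloud [0.5113 0.2294 0.2257]
172 395.02 3 pred 394.97 cloud [0.5174 0.2291 0.228 ]
173 0.0 0 pred 394.97 cloud [ 0.0107 -1.9554 -0.5719]
```

drive_tool --pt "0.0006 0.0017 0.005 0 0 0 -1" --pt "0 0 0.01 0 0 0 -1" --pt "0 0 0.01 0 0 0 -1" --pt "0 0 0.003 0 0 0 -1" --pt "0 0 0 0 0 0 -1" --pt "0 0 0 0 0 0 -1"

```text
t: 8.1
tcp_pos: [0.507, 0.2328, 0.2499]
tool_rot: [0.25, 0.968, -0.0, -0.001]
force: [0.9, 1.2, -1.3]
finger_gap: 0.152
gripper_force: 97.6
```

```bash
python3 - <<'E'
from h import *
from need import need
need([.507,.2318,.2155],151)
s=snap('scene','scene3');q=proj(s,[manip.sense()['tcp_pos']-[0,0,.059]]);print(q)
im=s['image'][145:195,365:425,::-1]
cv2.imwrite('pics/c3.png',np.clip(cv2.resize(im,None,fx=10,fy=10,interpolation=cv2.INTER_CUBIC)*1.6,0,255).astype(np.uint8))
E
```

```text
t 8.1 tcp [0.507  0.2328 0.2499] F [ 0.9  1.2 -1.3] gap 0.152 turn [-0.08 -0.1  -0.  ] shift if moved first [-0.0005 -0.0008  0.0344] after turn [-0.0005 -0.0009  0.0344]
[[394.94384138 176.72430925]]
```

View pics/c3.png

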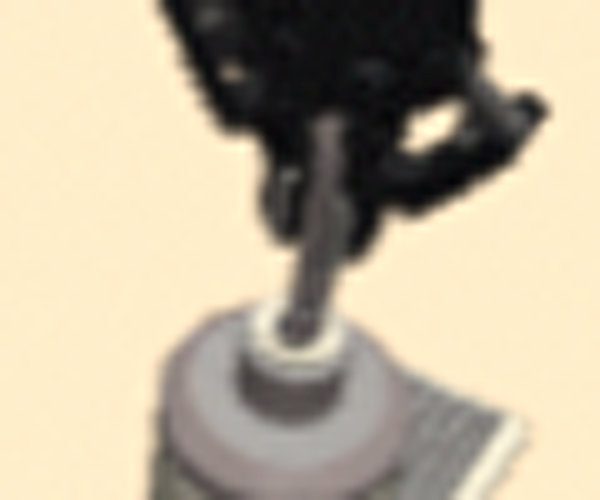

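The foot is over the collar mouth: foot at px (395.3,177.3), ring centre at (394.8,178). It's ready to insert.

drive_tool --pt "-0.0003 -0.0005 0.003 0 0 0 -1" --pt "0 0 0.003 0 0 0 -1" --pt "0 0 0.003 0 0 0 -1" --pt "0 0 0.002 0 0 0 -1" --pt "0 0 0 0 0 0 -1" --pt "0 0 0 0 0 0 -1"

```text
t: 8.75
tcp_pos: [0.5067, 0.2317, 0.2387]
tool_rot: [0.25, 0.968, -0.001, -0.001]
force: [1.0, -2.5, -1.8]
finger_gap: 0.146
gripper_force: 97.6
```

drive_tool --pt "0 0 0.001 0 0 0 -1" --pt "0 0 0.001 0 0 0 -1" --pt "0 0 0.001 0 0 0 -1" --pt "0 0 0 0 0 0 -1" --pt "0 0 0 0 0 0 -1"

```text
t: 9.25
tcp_pos: [0.5067, 0.2318, 0.236]
tool_rot: [0.25, 0.968, -0.001, -0.001]
force: [-0.9, -3.6, -0.1]
finger_gap: 0.155
gripper_force: 98.0
```

drive_tool --pt "-0.0003 -0.0006 0.001 0 0 0 -1" --pt "0 0 0.001 0 0 0 -1" --pt "0 0 0.001 0 0 0 -1" --pt "0 0 0 0 0 0 -1" --pt "0 0 0 0 0 0 -1"

```text
t: 9.75
tcp_pos: [0.5069, 0.2316, 0.233]
tool_rot: [0.25, 0.968, -0.0, -0.001]
force: [-0.7, -2.6, -0.2]
finger_gap: 0.153
gripper_force: 97.9
```

drive_tool --pt "0 0 0.001 0 0 0 -1" --pt "0 0 0.001 0 0 0 -1" --pt "0 0 0.001 0 0 0 -1" --pt "0 0 0 0 0 0 -1" --pt "0 0 0 0 0 0 -1"

```text
t: 10.25
tcp_pos: [0.5069, 0.2315, 0.2302]
tool_rot: [0.25, 0.968, -0.0, -0.001]
force: [-1.8, -4.3, 2.0]
finger_gap: 0.148
gripper_force: 98.2
```

drive_tool --pt "-0.0004 -0.0009 0.001 0 0 0 -1" --pt "0 0 0.001 0 0 0 -1" --pt "0 0 0 0 0 0 -1" --pt "0 0 0 0 0 0 -1"

```text
t: 10.65
tcp_pos: [0.5071, 0.2311, 0.2284]
tool_rot: [0.25, 0.968, 0.0, -0.001]
force: [-1.1, 0.0, 5.2]
finger_gap: 0.151
gripper_force: 98.3
```

drive_tool --pt "0 0 0.001 0 0 0 -1" --pt "0 0 0.001 0 0 0 -1" --pt "0 0 0 0 0 0 -1" --pt "0 0 0 0 0 0 -1"

```text
t: 11.05
tcp_pos: [0.5073, 0.2309, 0.2267]
tool_rot: [0.25, 0.968, 0.0, -0.0]
force: [-1.7, -0.9, 6.0]
finger_gap: 0.149
gripper_force: 98.6
```

drive_tool --pt "0 0 0.001 0 0 0 -1" --pt "0 0 0.001 0 0 0 -1" --pt "0 0 0 0 0 0 -1" --pt "0 0 0 0 0 0 -1"

```text
t: 11.45
tcp_pos: [0.5069, 0.2307, 0.2237]
tool_rot: [0.25, 0.968, -0.0, -0.001]
force: [-0.1, -0.3, 1.8]
finger_gap: 0.149
gripper_force: 97.8
```

drive_tool --pt "0 0 0.001 0 0 0 -1" --pt "0 0 0.001 0 0 0 -1" --pt "0 0 0 0 0 0 -1" --pt "0 0 0 0 0 0 -1"

```text
t: 11.85
tcp_pos: [0.507, 0.2307, 0.2224]
tool_rot: [0.25, 0.968, -0.0, -0.001]
force: [-0.5, -0.3, 6.0]
finger_gap: 0.15
gripper_force: 98.4
```

drive_tool --pt "0 0 0.001 0 0 0 -1" --pt "0 0 0.001 0 0 0 -1" --pt "0 0 0 0 0 0 -1" --pt "0 0 0 0 0 0 -1"

```text
t: 12.25
tcp_pos: [0.5069, 0.2306, 0.2203]
tool_rot: [0.25, 0.968, -0.0, -0.001]
force: [-0.9, 0.1, 3.1]
finger_gap: 0.154
gripper_force: 98.1
```

drive_tool --pt "0 0 0.001 0 0 0 -1" --pt "0 0 0.001 0 0 0 -1" --pt "0 0 0 0 0 0 -1" --pt "0 0 0 0 0 0 -1"

```text
t: 12.65
tcp_pos: [0.5067, 0.2306, 0.2177]
tool_rot: [0.25, 0.968, -0.0, -0.001]
force: [-0.1, 0.8, 1.3]
finger_gap: 0.15
gripper_force: 98.2
```

drive_tool --pt "0 0 0.001 0 0 0 -1" --pt "0 0 0.001 0 0 0 -1" --pt "0 0 0 0 0 0 -1" --pt "0 0 0 0 0 0 -1"

```text
t: 13.05
tcp_pos: [0.5067, 0.2305, 0.2161]
tool_rot: [0.25, 0.968, -0.0, -0.001]
force: [0.4, -0.4, 3.9]
finger_gap: 0.152
gripper_force: 98.3
```

drive_tool --pt "0 0 0.001 0 0 0 -1" --pt "0 0 0.001 0 0 0 -1" --pt "0 0 0 0 0 0 -1" --pt "0 0 0 0 0 0 -1"

```text
t: 13.45
tcp_pos: [0.5068, 0.2305, 0.2147]
tool_rot: [0.25, 0.968, -0.0, -0.001]
force: [-1.4, -0.5, 7.6]
finger_gap: 0.15
gripper_force: 98.7
```

drive_tool --pt "0 0 0.001 0 0 0 -1" --pt "0 0 0.001 0 0 0 -1" --pt "0 0 0 0 0 0 -1" --pt "0 0 0 0 0 0 -1"

```text
t: 13.85
tcp_pos: [0.5069, 0.2305, 0.2134]
tool_rot: [0.25, 0.968, -0.0, -0.001]
force: [-2.5, -1.1, 10.9]
finger_gap: 0.152
gripper_force: 99.1
```

drive_tool --pt "0 0 0.001 0 0 0 -1" --pt "0 0 0.001 0 0 0 -1" --pt "0 0 0 0 0 0 -1" --pt "0 0 0 0 0 0 -1"

```text
t: 14.25
tcp_pos: [0.5069, 0.2305, 0.2121]
tool_rot: [0.25, 0.968, -0.0, -0.0]
force: [-3.7, 0.3, 16.0]
finger_gap: 0.151
gripper_force: 99.5
```

drive_tool --pt "0 0 0.001 0 0 0 -1" --pt "0 0 0.0005 0 0 0 -1" --pt "0 0 0 0 0 0 -1" --pt "0 0 0 0 0 0 -1"

```text
t: 14.65
tcp_pos: [0.507, 0.2305, 0.2111]
tool_rot: [0.25, 0.968, -0.0, -0.0]
force: [-3.9, -1.0, 17.1]
finger_gap: 0.149
gripper_force: 99.8
```

drive_tool --pt "0 0 0.0005 0 0 0 -1" --pt "0 0 0 0 0 0 -1" --pt "0 0 0 0 0 0 -1" --pt "0 0 0 0 0 0 -1"

```text
t: 15.05
tcp_pos: [0.507, 0.2305, 0.2108]
tool_rot: [0.25, 0.968, -0.0, -0.0]
force: [-3.6, -1.0, 19.0]
finger_gap: 0.15
gripper_force: 100.0
```

```bash
python3 - <<'E'
from h import *
out=[]
for n,(x,y) in(('scene',(365,150)),('top',(190,185))):
    s=snap(n,n+'4');C=cloud(s)
    print(n,manip.sense()['force'].round(1))
    out.append(cv2.resize(s['image'][y:y+50,x:x+50,::-1],None,fx=8,fy=8,interpolation=cv2.INTER_CUBIC))
    s0=load(n+'0');C0=cloud(s0)
    # cap dome height change: pixels on cap in both frames, near-unoccluded
    z0=C0[y:y+50,x:x+50,2];z1=C[y:y+50,x:x+50,2]
    m=(z0>.12)&(z0<.2)&(z1>.11)&(z1<.2)&(abs(z1-z0)<.015)
    for lo,hi in((.14,.165),(.18,.2)):
        k=m&(z0>lo)&(z0<hi);print(lo,k.sum(),np.median((z1-z0)[k]))
cv2.imwrite('pics/c4.png',np.clip(np.hstack(out)*1.6,0,255).astype(np.uint8))
E
```

```text
scene [-3.6 -1.3 18.9]
0.14 294 -0.005734384150232974
0.18 38 -0.00479487637536824
top [-4.5 -1.  18.7]
0.14 261 -0.006371140900171435
0.18 4 -0.007378864744280067
```

View pics/c4.png

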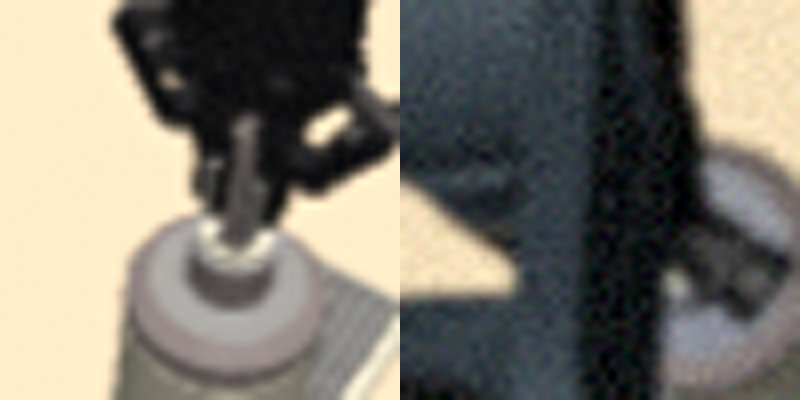

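The filter has sunk about 6 mm under a 20 N push, and the spout no longer moves relative to it. Steps were felt at +13.5 mm (teeth), +7 mm (seal) and then a solid stop, so it is home. Now I'll pull.

drive_tool --pt "0 0 -0.002 0 0 0 -1" --pt "0 0 -0.002 0 0 0 -1" --pt "0 0 -0.002 0 0 0 -1" --pt "0 0 -0.002 0 0 0 -1" --pt "0 0 0 0 0 0 -1" --pt "0 0 0 0 0 0 -1"

```text
t: 15.75
tcp_pos: [0.5067, 0.2305, 0.2159]
tool_rot: [0.25, 0.968, -0.0, -0.001]
force: [-0.1, 0.0, 3.8]
finger_gap: 0.15
gripper_force: 98.4
```

drive_tool --pt "0 0 -0.001 0 0 0 -1" --pt "0 0 -0.001 0 0 0 -1" --pt "0 0 -0.001 0 0 0 -1" --pt "0 0 0 0 0 0 -1" --pt "0 0 0 0 0 0 -1"

```text
t: 16.25
tcp_pos: [0.5066, 0.2305, 0.2185]
tool_rot: [0.25, 0.968, -0.001, -0.001]
force: [1.3, 1.2, -3.2]
finger_gap: 0.152
gripper_force: 97.7
```

drive_tool --pt "0 0 -0.001 0 0 0 -1" --pt "0 0 -0.001 0 0 0 -1" --pt "0 0 0 0 0 0 -1" --pt "0 0 0 0 0 0 -1"

```text
t: 16.65
tcp_pos: [0.5065, 0.2304, 0.2207]
tool_rot: [0.25, 0.968, -0.001, -0.001]
force: [0.9, 0.0, -6.1]
finger_gap: 0.151
gripper_force: 97.7
```

drive_tool --pt "0 0 -0.001 0 0 0 -1" --pt "0 0 -0.001 0 0 0 -1" --pt "0 0 0 0 0 0 -1" --pt "0 0 0 0 0 0 -1"

```text
t: 17.05
tcp_pos: [0.5064, 0.2304, 0.2226]
tool_rot: [0.25, 0.968, -0.001, -0.001]
force: [1.3, 1.0, -11.1]
finger_gap: 0.15
gripper_force: 97.7
```

drive_tool --pt "0 0 -0.001 0 0 0 -1" --pt "0 0 -0.001 0 0 0 -1" --pt "0 0 0 0 0 0 -1" --pt "0 0 0 0 0 0 -1"

```text
t: 17.45
tcp_pos: [0.5064, 0.2304, 0.225]
tool_rot: [0.25, 0.968, -0.001, -0.001]
force: [1.4, -1.4, -10.4]
finger_gap: 0.15
gripper_force: 98.0
```

drive_tool --pt "0 0 -0.001 0 0 0 -1" --pt "0 0 -0.001 0 0 0 -1" --pt "0 0 0 0 0 0 -1" --pt "0 0 0 0 0 0 -1"

```text
t: 17.85
tcp_pos: [0.5064, 0.2304, 0.2266]
tool_rot: [0.25, 0.968, -0.001, -0.001]
force: [1.4, -1.1, -14.4]
finger_gap: 0.151
gripper_force: 97.8
```

drive_tool --pt "0 0 -0.001 0 0 0 -1" --pt "0 0 -0.0005 0 0 0 -1" --pt "0 0 0 0 0 0 -1" --pt "0 0 0 0 0 0 -1"

```text
t: 18.25
tcp_pos: [0.5064, 0.2304, 0.2281]
tool_rot: [0.25, 0.968, -0.001, -0.001]
force: [1.7, -0.5, -18.1]
finger_gap: 0.15
gripper_force: 97.7
```

drive_tool --pt "0 0 -0.0005 0 0 0 -1" --pt "0 0 0 0 0 0 -1" --pt "0 0 0 0 0 0 -1"

```text
t: 18.55
tcp_pos: [0.5064, 0.2304, 0.2286]
tool_rot: [0.25, 0.968, -0.001, -0.001]
force: [1.9, -0.9, -21.3]
finger_gap: 0.15
gripper_force: 97.7
```

```bash
python3 - <<'E'
from h import *
s=snap('scene','scene5');print(manip.sense()['force'],manip.sense()['tcp_pos'])
cv2.imwrite('pics/c5.png',np.clip(cv2.resize(s['image'][150:200,365:425,::-1],None,fx=10,fy=10,interpolation=cv2.INTER_CUBIC)*1.7,0,255).astype(np.uint8))
E
```

```text
[  1.89250137  -0.59072841 -21.38474495] [0.50639558 0.23040988 0.22858605]
```

View pics/c5.png

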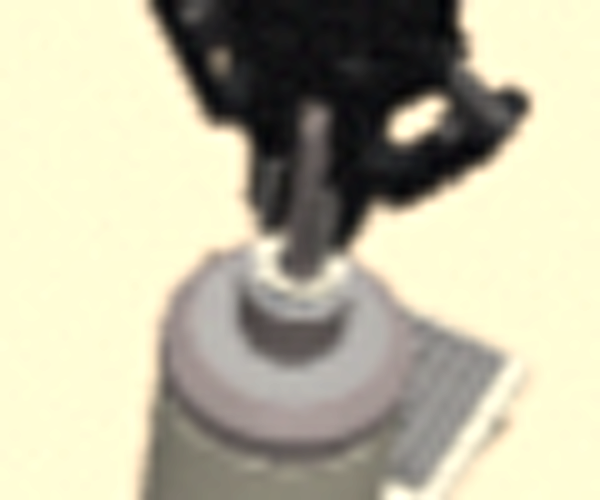

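There is a bluish band under the white flange at about (395,181), and the pull has risen past the collar stop. I'll ease the load off and release.

drive_tool --pt "0 0 0.002 0 0 0 -1" --pt "0 0 0.002 0 0 0 -1" --pt "0 0 0.002 0 0 0 -1" --pt "0 0 0 0 0 0 -1" --pt "0 0 0 0 0 0 -1"

```text
t: 19.1
tcp_pos: [0.5067, 0.2305, 0.224]
tool_rot: [0.25, 0.968, -0.0, -0.001]
force: [-2.1, -1.6, -6.8]
finger_gap: 0.154
gripper_force: 99.2
```

drive_tool --pt "0 0 0.001 0 0 0 -1" --pt "0 0 0.0008 0 0 0 -1" --pt "0 0 0 0 0 0 -1" --pt "0 0 0 0 0 0 -1"

```text
t: 19.5
tcp_pos: [0.5071, 0.2308, 0.2219]
tool_rot: [0.25, 0.968, -0.0, -0.001]
force: [-2.6, -1.7, -1.2]
finger_gap: 0.154
gripper_force: 100.0
```

drive_tool --pt "0 0 0 0 0 0 -0.6" --pt "0 0 0 0 0 0 -0.5" --pt "0 0 0 0 0 0 -0.2" --pt "0 0 0 0 0 0 0" --pt "0 0 0 0 0 0 0.2" --pt "0 0 0 0 0 0 0.3" --pt "0 0 0 0 0 0 0.3" --pt "0 0 0 0 0 0 0.3" --newtons 20

```text
t: 20.3
tcp_pos: [0.5068, 0.2305, 0.2212]
tool_rot: [0.25, 0.968, -0.0, -0.001]
force: [0.4, 0.2, -0.3]
finger_gap: 0.652
gripper_force: 0.0
```

drive_tool --pt "0 0 -0.01 0 0 0 0.3" --pt "0 0 -0.02 0 0 0 0.3" --pt "0 0 -0.02 0 0 0 0.3" --pt "0 0 -0.03 0 0 0 0.3" --pt "0 0 -0.03 0 0 0 0.3" --pt "0 0 -0.03 0 0 0 0.3" --pt "-0.03 -0.03 0 0 0 0 0.3" --pt "-0.03 -0.03 0 0 0 0 0.3" --pt "-0.03 -0.03 0 0 0 0 0.3" --pt "0 0 0 0 0 0 0.3"

```text
t: 21.3
tcp_pos: [0.5438, 0.1038, 0.3621]
tool_rot: [0.253, 0.967, -0.001, 0.0]
force: [0.4, 1.0, 0.2]
finger_gap: 0.648
gripper_force: 0.0
```

```bash
python3 - <<'E'
from h import *
out=[]
for n,(x,y) in(('scene',(365,145)),('top',(195,185))):
    s=snap(n,n+'6');out.append(cv2.resize(s['image'][y:y+60,x:x+55,::-1],None,fx=7,fy=7,interpolation=cv2.INTER_CUBIC))
    C=cloud(s)[y:y+60,x:x+55].reshape(-1,3);q=C[(C[:,2]>.2)&(C[:,2]<.29)];print(n,len(q))
    if len(q):
        l=cv2.fitLine(q[:,:2].astype(np.float32),cv2.DIST_HUBER,0,.01,.01).ravel();d=l[:2]*np.sign(l[0]);t=(q[:,:2]-l[2:])@d
        print(np.degrees(np.arctan2(d[1],d[0])),l[2:]+d*t.min(),l[2:]+d*t.max(),np.percentile(q[:,2],[50,90,100]))
cv2.imwrite('pics/c6.png',np.clip(np.hstack(out)*1.6,0,255).astype(np.uint8))
print(manip.sense()['tcp_pos'])
E
```

```text
scene 155
-29.548376 [0.43112267 0.27573506] [0.51572975 0.22777233] [0.25916122 0.26609989 0.27152581]
top 36
-69.18649 [0.50116257 0.24073532] [0.50657706 0.22649168] [0.25162235 0.26143767 0.26298484]
[0.54227854 0.10743394 0.36175904]
```

View pics/c6.png

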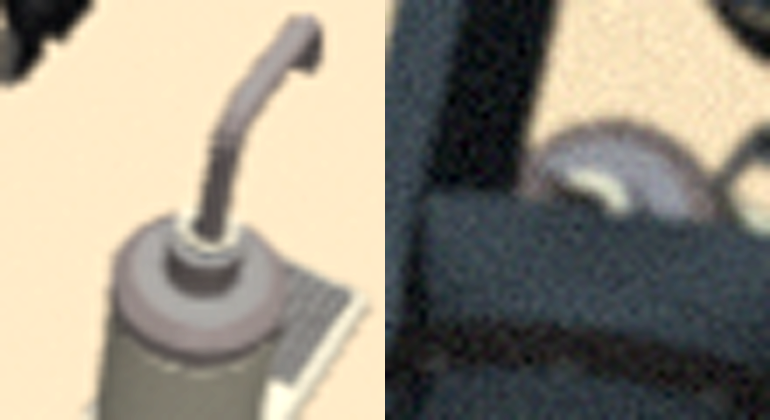

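The spout stands upright in the fitting, its arm along the tray at 150° and its top at about 0.27 m as expected. The robot is clear of everything, so I'm handing in.

```bash
python3 -c "
from station import manip
print(manip.sign_off())"
```

```text
the job is handed in; nothing more can be done
None
```

I pressed the spout home against its stop (about 20 N), pulled it back until the collar came out to its stop (about 20 N, a little over the suggested 16–18 N), released it with its nozzle over the drip tray, and handed the job in; the hand-in returned no verdict.

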